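# Check two trolley brake levers against their stops

## Robot

A 6-joint arm with a two-finger parallel gripper is mounted at the origin on the work surface. World frame = base frame: x ahead of the robot, y to its left, z up, the work surface at z = 0. Lengths are in mm, angles in rad, forces in N, time in s.
With the tool pointing down it reaches from about 350 to 875 mm from the base axis. Payload 4.2 kg.
Tool frame: the origin (TCP) lies where the fingers leave the gripper's body, on its centre line; the fingertips stand ahead of it and the grasp point (between the pads) lies 54 mm ahead of it (arm.nose_length is the z of the fingertips in the tool frame, in mm); z points along the fingers, x is the direction in which the jaws open and shut, and the axes are right-handed (so a half turn about z gives the same grasp; the last joint's range is limited). The gripper opens to 85 mm and grips with 20 to 120 N. Pads are 22 mm wide; open, the fingers measure 114 mm over their backs; the gripper's body (76 mm by 85 mm) begins 54 mm behind the grasp point. The pads swing forward as they close: fully open they stand 13 mm farther back than shut.
Start: joints at [-0.928, 0.385, 0.008, 0, -1.194, -0.259], TCP at [234.043, -579.503, 303.912] pointing down, gripper open.
Joint ranges: [-3.14, 3.14], [-1.21, 2.06], [-1.07, 1.41], [-3.16, 2.05], [-2.99, -0.16], [-3.1, 3.1]. Speed limits (rad/s): [2.79, 2.79, 3.14, 3.14, 3.14, 3.14].

## Interface

Orientations are given as a unit quaternion [x, y, z, w].
In Python, from bench import arm, imaging, job_done gives the robot as it stands.
- The arm moves only by the shell command python3 -m crank 'ROWS' [OPENING]. ROWS is a JSON object of lists of equal length, an entry for each row: "delta_pos": the shift along the tool's x, y, z in m, a list of three; "twist": the turn about the tool's z in rad. In form: {"delta_pos": [[tx, ty, tz], ...], "twist": [twist, ...]}. A call has 1 to 8 rows; each row shifts and turns the commanded pose from where the row before left it, along the tool's axes as they then stand; what a row does not reach is not made up. A row lasts 1/12 s, in which the tool goes at most 41.7 mm and 7.16 degrees, less where a joint would pass 70% of its speed; a pose out of reach is approached as far as the arm can. A call is refused whole if a number of a shift passes 0.0417 or a number of a turn 0.125, either way. A call with a gripper value outside its range is refused whole. OPENING is the opening, from 0 (shut) to 1 (fully open), set as the call begins (- or left out, the last holds). The fingers move at their own pace and stop on an object; the grip force is fixed at half the most. Time passes only in rows, so rows that do not move let the fingers close. It gives the time, the measured TCP pose, the force and the opening at its end, in the units of the state.
- arm.read_state(): the state, without advancing time (a new reading comes with each control period).
- imaging.get_image(name): name is "side" or "top" or "wrist"; returns (picture, depth): 384x512x3 uint8, blue, green, red; 384x512 float32, mm along the optical axis (not along the pixel's ray), 0 where there is no reading.
- imaging.camera_model(name): a dict with "vfov" (degrees; the focal length in pixels is half the picture's height over the tangent of half this angle, whatever the lens; pixels are square), "cx", "cy" (the principal point, pixels), "T" (4x4, takes a point from camera to world coordinates); the wrist camera has in their place "hand_eye" (4x4, takes a point from camera to tool coordinates, whose origin is the TCP and whose axes are the tool frame's). Camera axes: x right, y up, looking along -z (the intrinsics and any distortion apply to the point x, -y, -z); pixel columns grow to the right and rows downward; lengths in mm; the calibration is good to about 2 mm. A picture is of the moment at which its call begins: read the wrist's pose just before it. camera_model takes no time and is no camera call.
- job_done(): hands the job in, once; it reports no verdict.
The state is a dict: "clock": time; "joints": joint angles; "joint_vel": joint speeds; "joint_efforts": joint torques, N m; "position": TCP position; "ee_rot": TCP orientation; "contact_force": force on the tool from outside, world axes, zero at the start; "wrist_torque": the same for the moment, N m; "gripper_width": finger opening in mm.
Only numpy, scipy, OpenCV 4.12 (cv2) and the standard library are available. Lean on these libraries where they do the work, as an engineer would, in place of code of your own. Each camera call takes 0.05 s, during which the arm holds its last target.

## Task

Check the two trolley brake handles on the glass studio's bench by pushing each lever gently towards its bar with the outside of the fingers, touching neither the bar nor the lever's inner side, so nothing is pinched. Push the red lever in until it stops short of the bar, hold it there for about a second and let it come all the way back out; then push the yellow lever in to its stop, and finish while holding it there, so that its gap can be gauged. Leave the tools and glassware where they are.

Things in the scene. Friction and masses are not known exactly. Their poses are not given: they have to be found in the camera images.
- red_stand: Fixed stand of the handle with the red lever: grey metal base plate 90 x 210 mm, two blue posts that hold the bar. Origin under the centre of the plate, on the table. Its +x axis (level, square to the bar) is the direction in which the lever is pushed in; y runs along the bar. Position and yaw (up to 0.35 rad) vary; the two stands may have changed places.
- red_bar (a point): Middle of the level steel bar of that handle, 120 mm above the table: 220 mm long along the stand's y, 25 mm thick, with a black rubber grip 30 mm thick. The bar is not to be touched.
- red_pivot (a point): The red lever's upright pivot axis at mid-height, 40 mm in front (-x of the stand) of the bar's axis, at the stand's y = +75 mm. The blade runs from here towards -y: 8 mm thick, 22 mm high (109 to 131 mm above the table), 118 mm long, then a ball end 22 mm across. Its inner face (turned to the bar) has a black strip and is not to be touched.
- red_press (a point): Where to push the red lever: on its outer face (turned away from the bar), 85 mm from the pivot, at mid-height of the blade, 120 mm above the table. It moves with the lever, about 37 mm from rest to stop, nearly along the stand's +x. In front of the face and under it there is free space: nothing higher than 90 mm stands there.
- red_lever (a joint): Angle of the red lever, rad: 0 at rest (flared 0.40 rad away from the bar), 0.45 at its solid stop (nearly parallel to the bar, about 20 mm short of the grip). It springs back by itself. Pushed at the marked point it takes 2 N at first and 8 N at the stop, where the force then rises steeply. More than 40 N is forcing it.
- yellow_stand: Fixed stand of the handle with the yellow lever: grey metal base plate 90 x 210 mm, two blue posts that hold the bar. Origin under the centre of the plate, on the table. Its +x axis (level, square to the bar) is the direction in which the lever is pushed in; y runs along the bar. Position and yaw (up to 0.35 rad) vary; the two stands may have changed places.
- yellow_bar (a point): Middle of the level steel bar of that handle, 120 mm above the table: 220 mm long along the stand's y, 25 mm thick, with a black rubber grip 30 mm thick. The bar is not to be touched.
- yellow_pivot (a point): The yellow lever's upright pivot axis at mid-height, 40 mm in front (-x of the stand) of the bar's axis, at the stand's y = -75 mm. The blade runs from here towards +y: 8 mm thick, 22 mm high (109 to 131 mm above the table), 118 mm long, then a ball end 22 mm across. Its inner face (turned to the bar) has a black strip and is not to be touched.
- yellow_press (a point): Where to push the yellow lever: on its outer face (turned away from the bar), 85 mm from the pivot, at mid-height of the blade, 120 mm above the table. It moves with the lever, about 37 mm from rest to stop, nearly along the stand's +x. In front of the face and under it there is free space: nothing higher than 90 mm stands there.
- yellow_lever (a joint): Angle of the yellow lever, rad: 0 at rest (flared 0.40 rad away from the bar), 0.45 at its solid stop (nearly parallel to the bar, about 20 mm short of the grip). It springs back by itself. Pushed at the marked point it takes 2 N at first and 8 N at the stop, where the force then rises steeply. More than 40 N is forcing it.
- jacks: Loose bystander, to be left alone: steel spring tongs lying flat, 210 x 75 mm, 14 mm high. Origin on its underside.
- pliers: Loose bystander, to be left alone: pliers with red handles lying flat, 180 mm long, 14 mm high. Origin on its underside.
- tumbler: Loose bystander, to be left alone: amber glass tumbler, 68 mm across, 85 mm high. Origin on its underside.
- bowl: Loose bystander, to be left alone: green glass bowl, 100 mm across, 50 mm high. Origin on its underside.
- frit_jar: Loose bystander, to be left alone: glass jar with black cap, 56 mm across, 80 mm high. Origin on its underside.
- paddle: Loose bystander, to be left alone: wooden paddle lying flat, 240 mm long, 22 mm high. Origin on its underside.
- mould: Loose bystander, to be left alone: wooden cup mould, 76 mm across, 50 mm high. Origin on its underside.

How it is judged (in metres and radians):
On the way, in this order (a step that is already met when the one before it is completed fails the run):
1. the red lever is held in at its stop by the fingers (value of joint red_lever above 0.42 rad and contact force between the fingers and red_lever above 2 N and value of joint yellow_lever below 0.05 rad), for 0.8 s.
2. the red lever is let back out to rest (value of joint red_lever below 0.04 rad and value of joint yellow_lever below 0.05 rad and contact force between the fingers and red_lever below 0.5 N), for 0.2 s.
3. the yellow lever is held in at its stop by the fingers (value of joint yellow_lever above 0.42 rad and contact force between the fingers and yellow_lever above 2 N and value of joint red_lever below 0.04 rad), for 0.2 s.
At the end, for the whole second after the job is handed in: The fingers hold the yellow lever at its stop (above 0.42 of 0.45 rad) with 2 to 40 N, the red lever is back at rest (below 0.04 rad), and every loose thing is within 20 mm of where it stood (all of step 3 and contact force between the fingers and yellow_lever below 40 N and distance of each of jacks, pliers, tumbler, bowl, frit_jar, paddle, mould from where it was at the start of the episode below 0.02 m); the arm keeps its last pose, push and grip.
It fails at once if a lever is forced: more than 40 N (contact force between the fingers and red_lever above 40 N or contact force between the fingers and yellow_lever above 40 N).
It fails at once if the fingers touch a bar or the inner side of a lever (contact force between the fingers and red_stand_c5 above 1 N or contact force between the fingers and red_stand_c6 above 1 N or contact force between the fingers and red_lever_c1 above 1 N or contact force between the fingers and yellow_stand_c5 above 1 N or contact force between the fingers and yellow_stand_c6 above 1 N or contact force between the fingers and yellow_lever_c1 above 1 N).
It fails at once if a loose thing is lifted, carried or shoved more than 20 mm (distance of any of jacks, pliers, tumbler, bowl, frit_jar, paddle, mould from where it was at the start of the episode above 0.02 m).
It also fails if it takes over 58 s, if anything falls off the work surface, if the arm or the gripper's body presses on something with over 40 N, if the wrist force passes 120 N, or if a joint passes its speed limit or range.

## Working session

There is one attempt and no reset: what is moved stays moved. The work goes in short steps, Python scripts to look and compute and a shell command to move; the robot and the scene stay as the last step left them, time stands still between calls to the robot, and variables do not carry over. Pictures are saved under pics/ and viewed, and the job is handed in when it is done.

```bash
ls; mkdir -p pics; python3 - <<'E'
from bench import arm, imaging
import cv2, numpy as np
s=arm.read_state(); print({k:np.round(v,3).tolist() for k,v in s.items()}); print(arm.nose_length)
for n in ("top","side"):
    p,d=imaging.get_image(n); cv2.imwrite(f"pics/{n}0.png",p); np.save(f"{n}0.npy",d)
    m=imaging.camera_model(n); print(n,{k:np.round(v,4).tolist() if not isinstance(v,str) else v for k,v in m.items()})
print(imaging.camera_model("wrist"))
E
```

```text
pics
{'clock': 0.0, 'joints': [-0.928, 0.386, 0.007, -0.001, -1.194, -0.259], 'joint_vel': [0.002, -0.0, 0.001, -0.001, 0.001, 0.001], 'joint_efforts': [0.001, -39.229, 18.841, 4.186, -0.005, 0.0], 'position': [233.876, -579.133, 302.811], 'ee_rot': [0.559, 0.829, 0.001, -0.001], 'contact_force': [-0.768, 0.121, 0.366], 'wrist_torque': [0.001, 0.022, -0.003], 'gripper_width': 85.185}
72.6
top {'vfov': 54.1276, 'cx': 261.1177, 'cy': 190.7861, 'T': [[0.0233, 0.9926, -0.1188, 394.6472], [-0.9994, 0.0201, -0.0279, 73.3888], [-0.0253, 0.1193, 0.9925, 1123.4453], [0.0, 0.0, 0.0, 1.0]]}
side {'vfov': 42.5438, 'cx': 244.1137, 'cy': 192.2246, 'T': [[0.9577, 0.1504, -0.2453, 121.0424], [-0.2867, 0.5727, -0.768, -1200.3378], [0.025, 0.8059, 0.5916, 1073.6005], [0.0, 0.0, 0.0, 1.0]]}
{'vfov': 64.4003990344136, 'cx': 255.51351678812566, 'cy': 189.9750298830409, 'hand_eye': array([[ 9.99999303e-01, -4.39269205e-04, -1.09558457e-03,
        -3.37081752e-01],
       [-7.65594084e-04, -9.47831526e-01, -3.18770782e-01,
        -8.22436047e+01],
       [-8.98403404e-04,  3.18771399e-01, -9.47831202e-01,
        -6.96797221e+01],
       [ 0.00000000e+00,  0.00000000e+00,  0.00000000e+00,
         1.00000000e+00]])}
```

View pics/top0.png

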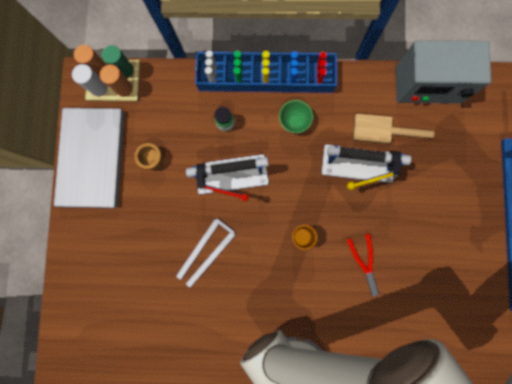

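View pics/side0.png

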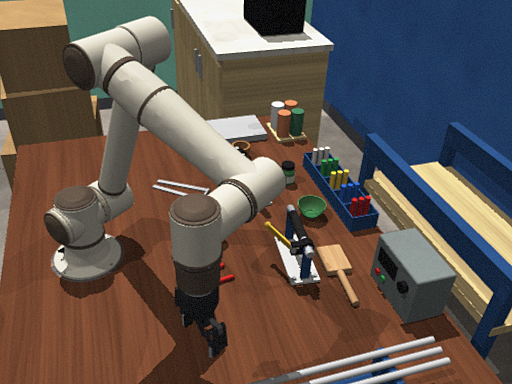

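The top view shows the red handle at about (230,175), with its lever running from (203,189) to (247,197). The yellow handle is at about (365,160), with its lever from (350,187) to (393,177). Next I'll measure both.

```bash
cat > h.py <<'E'
import numpy as np, cv2
from bench import imaging
def cast(n,uv,z,shape=(384,512)):
    m=imaging.camera_model(n); f=192/np.tan(np.radians(m['vfov'])/2); T=m['T']
    uv=np.atleast_2d(uv).astype(float)
    d=np.c_[(uv[:,0]-m['cx'])/f,-(uv[:,1]-m['cy'])/f,-np.ones(len(uv))]@T[:3,:3].T
    return T[:3,3]+d*((z-T[2,3])/d[:,2])[:,None]
def dep(n,uv,dd):
    m=imaging.camera_model(n); f=192/np.tan(np.radians(m['vfov'])/2); T=m['T']
    uv=np.atleast_2d(uv).astype(float)
    d=np.c_[(uv[:,0]-m['cx'])/f,-(uv[:,1]-m['cy'])/f,-np.ones(len(uv))]*np.asarray(dd)[:,None]
    return T[:3,3]+d@T[:3,:3].T
E
python3 - <<'E'
from h import *
p=cv2.imread('pics/top0.png'); D=np.load('top0.npy')
hsv=cv2.cvtColor(p,cv2.COLOR_BGR2HSV)
H,S,V=[hsv[...,i].astype(int) for i in range(3)]
roi={'red':(185,275,180,205),'yellow':(335,420,165,195)}
for n,(a,b,c,d) in roi.items():
    m=((H<5)|(H>174))&(S>190)&(V>120) if n=='red' else (H>22)&(H<34)&(S>170)&(V>120)
    k=np.zeros_like(m);k[c:d,a:b]=1;m&=k
    v,u=np.nonzero(m); X=cast('top',np.c_[u,v],131)
    Z=dep('top',np.c_[u,v],D[v,u])
    print(n,len(u),u.min(),u.max(),v.min(),v.max(),'depth z',np.percentile(Z[:,2],[10,50,90]))
    c0=X.mean(0); e=np.linalg.svd((X-c0)[:,:2],full_matrices=False)[2][0]; e*=-np.sign(e[1])
    t=(X-c0)[:,:2]@e
    print(' mean',c0,'dir(-y)',e,'ang',np.arctan2(e[0],-e[1]),'ends',c0[:2]+t.min()*e,c0[:2]+t.max()*e,'len',np.ptp(t))
    # width along
    w=(X-c0)[:,:2]@[-e[1],e[0]]
    for q in range(int(t.min()),int(t.max()),12):
        s=(t>=q)&(t<q+12); print('  ',q,s.sum(),w[s].min().round(1),w[s].max().round(1),np.median(Z[s,2]).round(0))
for n,(a,b,c,d) in {'red':(180,280,140,205),'yellow':(310,420,135,195)}.items():
    cv2.imwrite(f'pics/crop_{n}.png',cv2.resize(p[c:d,a:b],None,fx=7,fy=7,interpolation=cv2.INTER_NEAREST))
E
```

```text
red 114 206 248 187 200 depth z [126.25696549 129.47975113 131.73714264]
 mean [503.45567176 175.52654287 131.        ] dir(-y) [-0.22372319 -0.97465272] ang -0.22563282447959204 ends [520.31748608 248.98523619] [494.41360409 136.13466826] len 115.78541265492312
   -75 2 1.0 1.6 130.0
   -63 5 -2.3 1.6 131.0
   -51 9 -4.2 1.6 130.0
   -39 9 -2.9 2.3 129.0
   -27 8 -2.9 2.3 131.0
   -15 12 -2.9 3.6 130.0
   -3 12 -2.9 3.6 130.0
   9 16 -4.8 4.3 129.0
   21 26 -8.7 7.5 128.0
   33 14 -8.0 8.2 128.0
yellow 186 347 392 173 189 depth z [119.58460291 129.08009675 131.76306123]
 mean [ 543.95285801 -175.22852846  131.        ] dir(-y) [ 0.28836762 -0.95751977] ang 0.2925215978040291 ends [ 529.26579461 -126.4603843 ] [ 565.16268861 -245.65541015] len 124.4830959887073
   -50 34 -9.6 10.4 126.0
   -38 24 -7.8 9.0 129.0
   -26 21 -5.8 5.4 126.0
   -14 17 -4.6 4.4 130.0
   -2 15 -4.9 3.5 129.0
   10 17 -5.9 3.6 129.0
   22 16 -5.5 3.3 130.0
   34 13 -3.2 3.8 130.0
   46 10 -2.4 3.5 130.0
   58 12 -1.9 4.3 130.0
   70 5 -2.2 3.6 130.0
```

View pics/crop_red.png

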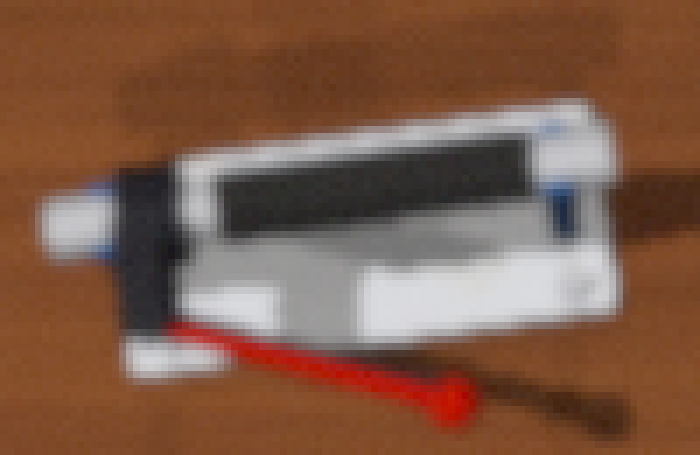

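View pics/crop_yellow.png

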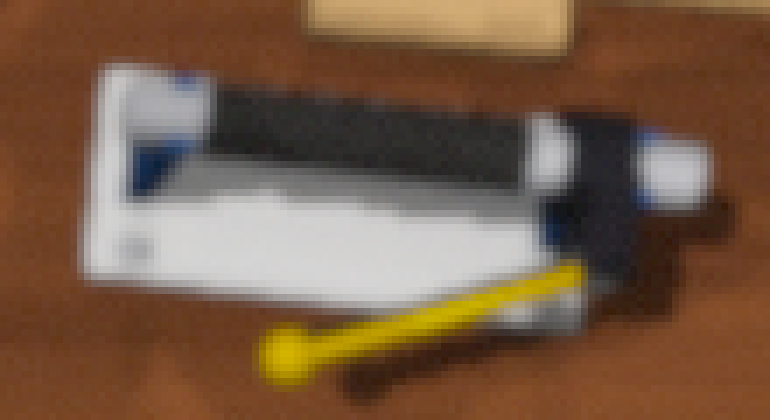

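```bash
python3 - <<'E'
from h import *
P={'red':[(186,172.1),(267.6,161.6)],'red grip':[(211,169.5),(256,163.5)],'yellow':[(327,148.8),(411.3,160)],'ygrip':[(340,151.7),(385.5,157.5)]}
for k,v in P.items():
    X=cast('top',v,128); e=X[1]-X[0]; print(k,X.round(1).tolist(),X.mean(0).round(1),np.linalg.norm(e).round(1),'yaw',np.arctan2(e[0],-e[1]).round(3))
B={'red ball':(180+450/7,140+395/7),'yel ball':(310+287/7,135+355/7)}
for k,v in B.items(): print(k,cast('top',v,122).round(1))
E
```

```text
red [[560.4, 305.3, 128.0], [593.3, 85.7, 128.0]] [576.8 195.5 128. ] 222.0 yaw 0.148
red grip [[568.8, 237.9, 128.0], [587.5, 116.9, 128.0]] [578.2 177.4 128. ] 122.4 yaw 0.153
yellow [[631.2, -73.4, 128.0], [604.6, -297.5, 128.0]] [ 617.9 -185.4  128. ] 225.6 yaw -0.118
ygrip [[623.9, -108.2, 128.0], [610.2, -229.3, 128.0]] [ 617.  -168.8  128. ] 121.8 yaw -0.113
red ball [[498.3 146.3 122. ]]
yel ball [[ 533.  -138.4  122. ]]
```

The measurements hold together:

| Handle | Bar length (mm) | Yaw (rad) | Lever flare (rad) | Press point (mm) |
|---|---|---|---|---|
| Red | about 222 | about 0.155 | about 0.39 | about (502, 182, 120) |
| Yellow | about 225 | about -0.113 | about 0.40 | about (542, -175, 120) |

The given bar length is 220 mm, so both readings are close to it. I'll shut the fingers, turn tool y onto the push direction, and travel high.

```bash
python3 -m crank '{"delta_pos": [[0,0,0],[0,0,0],[0,0.04,0],[0,0.04,0],[0,0.04,0],[0,0.04,0],[0,0.04,0],[0,0.04,0]], "twist": [0.115,0.114,0,0,0,0,0,0]}' 0
```

```text
clock: 0.77
position: [472.8, -541.8, 303.3]
ee_rot: [0.65, 0.76, 0.0, -0.001]
contact_force: [0.8, -0.6, -0.3]
gripper_width: 0.2
```

```bash
python3 -m crank '{"delta_pos": [[0.04,0,0],[0.04,0,0],[0.04,0,0],[0.04,0,0],[0.04,0,0],[0.04,0,0],[0.04,0,0],[0.04,0,0]], "twist": [0,0,0,0,0,0,0,0]}'
```

```text
clock: 1.43
position: [420.9, -224.6, 303.5]
ee_rot: [0.651, 0.76, -0.0, -0.0]
contact_force: [0.7, -0.2, 0.6]
gripper_width: -0.3
```

```bash
python3 -m crank '{"delta_pos": [[0.04,0,0],[0.04,0,0],[0.04,0,0],[0.04,0,0],[0.04,0,0],[0.04,0,0],[0.04,0,0],[0.0,0,0]], "twist": [0,0,0,0,0,0,0,0]}'
```

```text
clock: 2.1
position: [377.9, 55.4, 304.2]
ee_rot: [0.647, 0.763, 0.001, 0.0]
contact_force: [-0.4, -0.0, 0.1]
gripper_width: 0.3
```

```bash
python3 -m crank '{"delta_pos": [[0.0355,0.028,0],[0.0355,0.028,0],[0.035,0.028,0],[0,0,0.03],[0,0,0.03],[0,0,0.03],[0,0,0],[0,0,0]], "twist": [0,0,0,0,0,0,0,0]}'; python3 - <<'E'
from h import *
for n in ("top","wrist","side"):
    p,d=imaging.get_image(n); cv2.imwrite(f"pics/{n}1.png",p)
E
```

```text
clock: 2.77
position: [439.9, 158.5, 213.0]
ee_rot: [0.65, 0.76, -0.002, -0.0]
contact_force: [0.1, 0.7, 1.6]
gripper_width: 0.1
```

View pics/wrist1.png

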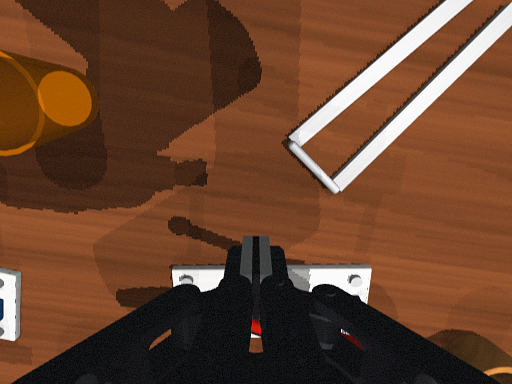

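View pics/top1.png

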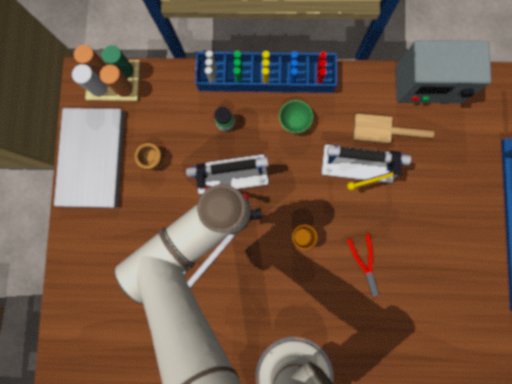

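The wrist view shows the shut fingers at column 256, with the red lever just beyond them at (256,328) and nothing tall underneath. Next I lower to blade height, centre on the press point and approach.

```bash
python3 -m crank '{"delta_pos": [[0.005,0,0.02],[0.005,0,0.02],[0,0.01,0],[0,0.01,0],[0,0.01,0],[0,0.01,0],[0,0,0],[0,0,0]], "twist": [0,0,0,0,0,0,0,0]}'; python3 - <<'E'
from h import *
for n in ("top","wrist","side"):
    p,d=imaging.get_image(n); cv2.imwrite(f"pics/{n}2.png",p)
E
```

```text
clock: 3.58
position: [479.3, 175.2, 174.5]
ee_rot: [0.651, 0.759, 0.001, 0.0]
contact_force: [0.1, -0.3, -0.8]
gripper_width: -0.1
```

View pics/wrist2.png

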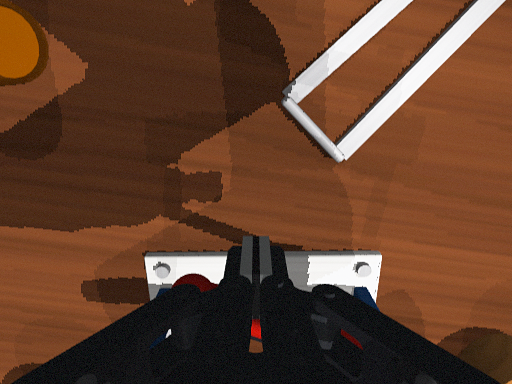

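View pics/side2.png

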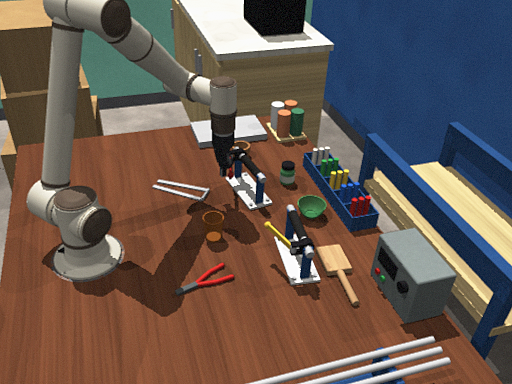

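The ball end shows at (195,283), left of and beyond the fingers, so the fingers are outside the lever as intended. I'll ease in.

```bash
python3 -m crank '{"delta_pos": [[0,0.005,0],[0,0.005,0],[0,0.005,0],[0,0.005,0],[0,0.005,0],[0,0,0],[0,0,0]], "twist": [0,0,0,0,0,0,0]}'
```

```text
clock: 4.32
position: [502.6, 178.5, 173.3]
ee_rot: [0.651, 0.759, -0.001, -0.0]
contact_force: [-3.5, -1.8, 1.0]
gripper_width: 0.2
```

```bash
python3 -m crank '{"delta_pos": [[0,0.005,0],[0,0.005,0],[0,0.005,0],[0,0.003,0],[0,0,0],[0,0,0]], "twist": [0,0,0,0,0,0]}'
```

```text
clock: 4.82
position: [519.4, 180.3, 173.3]
ee_rot: [0.651, 0.759, -0.003, -0.001]
contact_force: [-6.0, -3.7, 2.5]
gripper_width: 0.1
```

```bash
python3 -m crank '{"delta_pos": [[0,0.002,0],[0,0.001,0],[0,0,0],[0,0,0]], "twist": [0,0,0,0]}'
```

```text
clock: 5.15
position: [522.0, 180.5, 173.3]
ee_rot: [0.651, 0.759, -0.003, -0.001]
contact_force: [-5.8, -5.8, 2.9]
gripper_width: 0.1
```

```bash
python3 -m crank '{"delta_pos": [[-0.001,0.002,0],[-0.001,0.001,0],[0,0.001,0],[0,0,0]], "twist": [0,0,0,0]}'
```

```text
clock: 5.48
position: [526.4, 180.6, 173.3]
ee_rot: [0.65, 0.76, -0.002, -0.001]
contact_force: [-6.8, -0.9, 1.6]
gripper_width: 0.1
```

```bash
python3 -m crank '{"delta_pos": [[-0.001,0.001,0],[-0.001,0.001,0],[0,0,0],[0,0,0]], "twist": [0,0,0,0]}'
```

```text
clock: 5.82
position: [528.3, 179.9, 173.3]
ee_rot: [0.65, 0.76, -0.001, -0.002]
contact_force: [-9.0, 2.9, 1.5]
gripper_width: -0.3
```

```bash
python3 -m crank '{"delta_pos": [[0,0.001,0],[0,0,0],[0,0,0]], "twist": [0,0,0]}'
```

```text
clock: 6.07
position: [528.5, 180.0, 173.3]
ee_rot: [0.65, 0.76, -0.002, -0.002]
contact_force: [-12.0, 3.6, 4.2]
gripper_width: -0.2
```

```bash
python3 -m crank '{"delta_pos": [[0,0.001,0],[0,0,0],[0,0,0]], "twist": [0,0,0]}'
```

```text
clock: 6.32
position: [528.8, 180.0, 173.3]
ee_rot: [0.65, 0.76, -0.003, -0.003]
contact_force: [-14.3, 4.5, 5.2]
gripper_width: -0.3
```

```bash
python3 - <<'E'
from h import *
for n in ("wrist","side","top"):
    p,d=imaging.get_image(n); cv2.imwrite(f"pics/{n}3.png",p)
p=cv2.imread('pics/side3.png')[130:220,190:290]; cv2.imwrite('pics/side3c.png',cv2.resize(p,None,fx=6,fy=6))
E
```

```text
(no output)
```

View pics/wrist3.png

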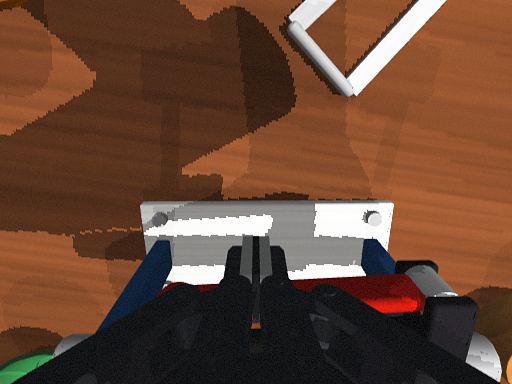

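View pics/side3c.png

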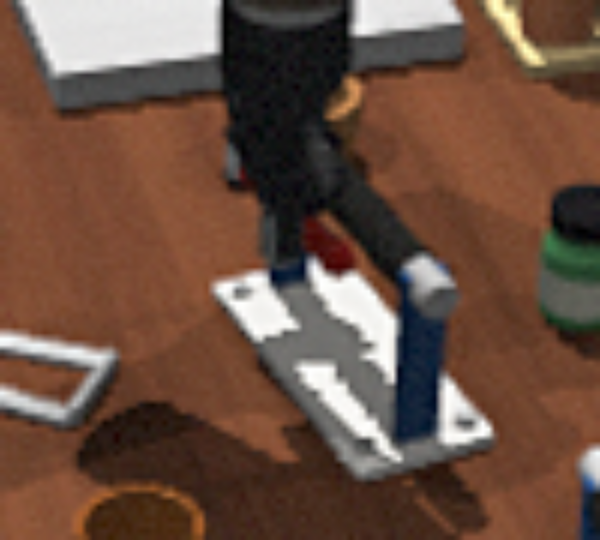

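The wrist view shows the red lever parallel to the bar, with red visible at (170–420, 290). The force climbs 9→12→14 N over less than 1 mm of travel, so this is the stop. I'll hold here for 1.3 s.

```bash
python3 -m crank '{"delta_pos": [[0,0,0],[0,0,0],[0,0,0],[0,0,0],[0,0,0],[0,0,0],[0,0,0],[0,0,0]], "twist": [0,0,0,0,0,0,0,0]}'; python3 -m crank '{"delta_pos": [[0,0,0],[0,0,0],[0,0,0],[0,0,0],[0,0,0],[0,0,0],[0,0,0],[0,0,0]], "twist": [0,0,0,0,0,0,0,0]}'
```

```text
clock: 7.13
position: [528.8, 180.0, 173.3]
ee_rot: [0.65, 0.76, -0.003, -0.003]
contact_force: [-14.3, 4.2, 6.0]
gripper_width: -0.4
clock: 7.8
position: [528.8, 180.0, 173.3]
ee_rot: [0.65, 0.76, -0.003, -0.003]
contact_force: [-13.3, 4.4, 5.4]
gripper_width: 0.0
```

```bash
python3 -m crank '{"delta_pos": [[0,-0.005,0],[0,-0.008,0],[0,-0.01,0],[0,-0.012,0],[0,-0.015,0],[0,-0.015,0],[0,-0.015,0],[0,0,0]], "twist": [0,0,0,0,0,0,0,0]}'; python3 -m crank '{"delta_pos": [[0,0,0],[0,0,0],[0,0,0],[0,0,0]], "twist": [0,0,0,0]}'; python3 - <<'E'
from h import *
for n in ("wrist","side","top"):
    p,d=imaging.get_image(n); cv2.imwrite(f"pics/{n}4.png",p)
p=cv2.imread('pics/side4.png')[130:220,190:290]; cv2.imwrite('pics/side4c.png',cv2.resize(p,None,fx=6,fy=6))
E
```

```text
clock: 8.47
position: [452.1, 167.3, 174.5]
ee_rot: [0.65, 0.76, 0.001, 0.0]
contact_force: [-0.3, -0.3, 0.7]
gripper_width: -0.1
clock: 8.8
position: [454.1, 167.6, 174.0]
ee_rot: [0.65, 0.76, 0.001, 0.0]
contact_force: [-1.5, -1.2, -0.4]
gripper_width: -0.3
```

View pics/wrist4.png

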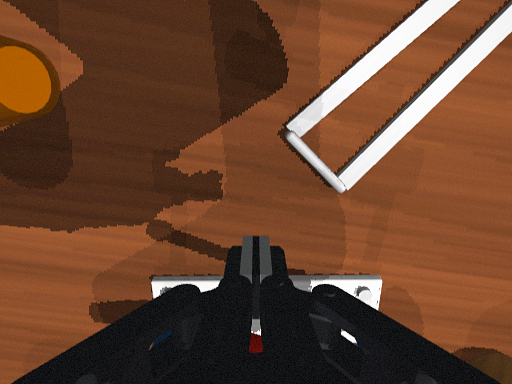

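View pics/side4c.png

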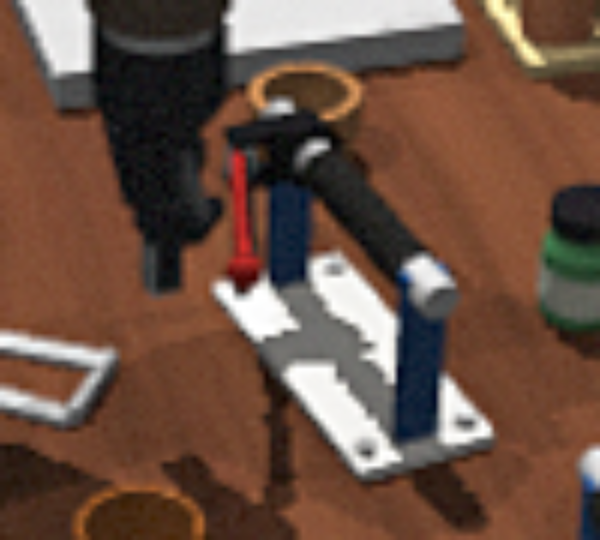

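The lever has sprung back out, with its ball at (243,272) in the side crop, and the fingers are well clear. Next: raise, cross to yellow and turn.

```bash
python3 -m crank '{"delta_pos": [[0,0,-0.04],[0,0,-0.04],[0,0,-0.04],[-0.035,0,0],[-0.04,0,0],[-0.04,0,0],[-0.04,0,0],[-0.04,0,0]], "twist": [0,0,0,0,0,0,0,0]}'; python3 -m crank '{"delta_pos": [[-0.04,0,0],[-0.04,0,0],[-0.04,-0.01,0],[-0.015,0,0],[0,0,0],[0,0,0],[0,0,0],[0,0,0]], "twist": [0,0,0,0,0.09,0.09,0.088,0]}';  python3 - <<'E'
from h import *
for n in ("wrist","side","top"):
    p,d=imaging.get_image(n); cv2.imwrite(f"pics/{n}5.png",p)
p=cv2.imread('pics/top5.png')[140:205,180:280]; cv2.imwrite('pics/top5c.png',cv2.resize(p,None,fx=7,fy=7,interpolation=cv2.INTER_NEAREST))
E
```

```text
clock: 9.62
position: [483.2, -27.2, 294.2]
ee_rot: [0.65, 0.76, 0.0, 0.0]
contact_force: [0.9, -0.1, 0.5]
gripper_width: -0.2
clock: 10.28
position: [494.2, -160.9, 293.7]
ee_rot: [0.747, 0.665, -0.0, -0.0]
contact_force: [-0.7, 0.1, 0.1]
gripper_width: 0.1
```

View pics/top5c.png

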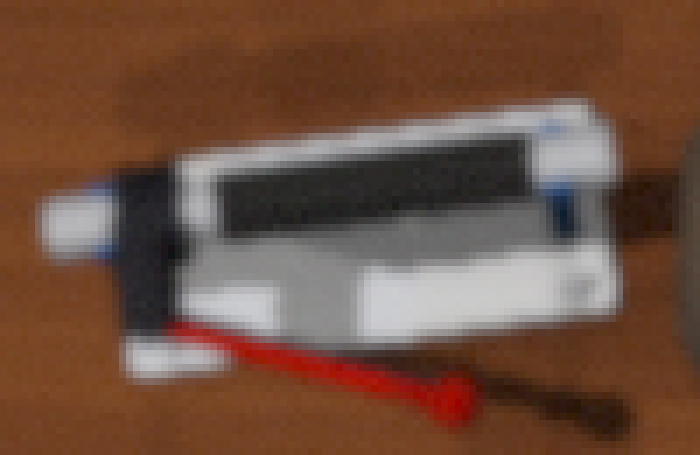

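View pics/wrist5.png

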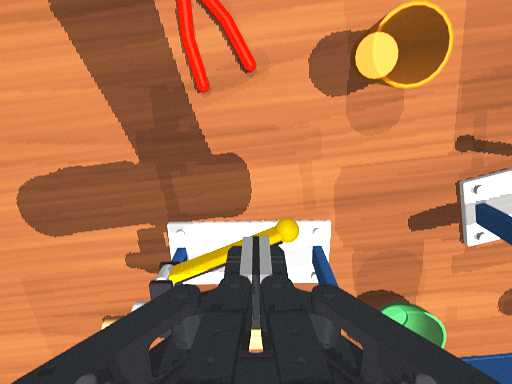

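In the top crop the red lever matches its first picture exactly, with the ball at (450,395), so it is at rest. In the wrist view the yellow lever runs from (170,275) to the ball at (287,230), with free space below. I'll descend in front of its outer face.

```bash
python3 -m crank '{"delta_pos": [[-0.003,-0.012,0],[0,0,0.03],[0,0,0.03],[0,0,0.03],[0,0,0.03],[0,0,0],[0,0,0]], "twist": [0,0,0,0,0,0,0]}'; python3 - <<'E'
from h import *
for n in ("wrist","side"):
    p,d=imaging.get_image(n); cv2.imwrite(f"pics/{n}6.png",p)
p=cv2.imread('pics/side6.png')[170:300,230:350]; cv2.imwrite('pics/side6c.png',cv2.resize(p,None,fx=4.5,fy=4.5))
E
```

```text
clock: 11.02
position: [481.0, -162.1, 173.4]
ee_rot: [0.746, 0.666, -0.001, -0.001]
contact_force: [1.7, -0.7, 0.8]
gripper_width: -0.1
```

View pics/side6c.png

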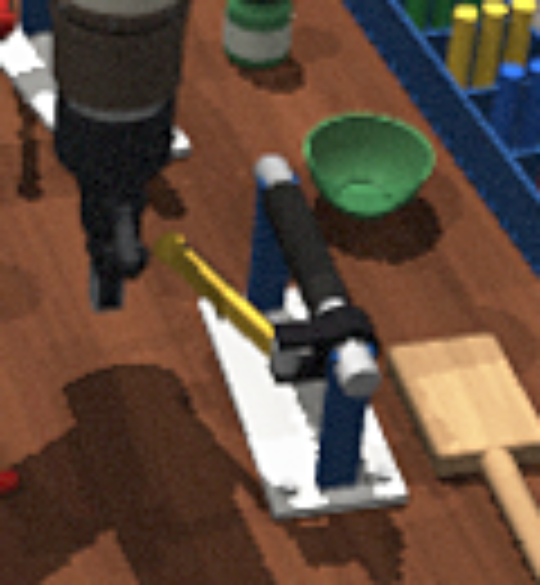

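View pics/wrist6.png

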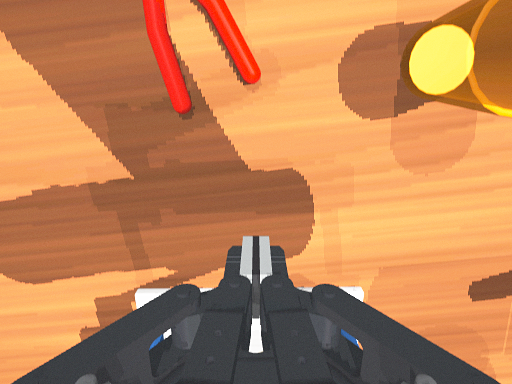

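```bash
python3 -m crank '{"delta_pos": [[0,0.01,0],[0,0.01,0],[0,0.01,0],[0,0.01,0],[0,0.005,0],[0,0.005,0],[0,0.005,0],[0,0,0]], "twist": [0,0,0,0,0,0,0,0]}'; python3 -m crank '{"delta_pos": [[0,0.005,0],[0.001,0.005,0],[0,0.005,0],[0.001,0.005,0],[0,0,0],[0,0,0]], "twist": [0,0,0,0,0,0]}'
```

```text
clock: 11.78
position: [536.4, -168.2, 173.2]
ee_rot: [0.746, 0.666, -0.001, -0.001]
contact_force: [-3.3, 1.3, 0.5]
gripper_width: -0.0
clock: 12.28
position: [555.8, -168.1, 173.3]
ee_rot: [0.746, 0.666, -0.001, -0.001]
contact_force: [-5.5, 2.3, 0.5]
gripper_width: 0.2
```

```bash
python3 -m crank '{"delta_pos": [[0.001,0.003,0],[0.001,0.003,0],[0,0.002,0],[0,0,0],[0,0,0]], "twist": [0,0,0,0,0]}'
```

```text
clock: 12.7
position: [563.3, -167.9, 173.3]
ee_rot: [0.746, 0.666, -0.002, -0.001]
contact_force: [-5.6, -0.3, 0.9]
gripper_width: -0.1
```

```bash
python3 -m crank '{"delta_pos": [[0,0.001,0],[0,0.001,0],[0,0,0],[0,0,0]], "twist": [0,0,0,0]}'
```

```text
clock: 13.03
position: [564.9, -168.0, 173.3]
ee_rot: [0.746, 0.666, -0.002, -0.002]
contact_force: [-6.8, -0.5, 1.1]
gripper_width: 0.2
```

```bash
python3 -m crank '{"delta_pos": [[0,0.001,0],[0,0.001,0],[0,0,0],[0,0,0]], "twist": [0,0,0,0]}'
```

```text
clock: 13.37
position: [566.7, -168.1, 173.3]
ee_rot: [0.746, 0.666, -0.002, -0.002]
contact_force: [-6.8, -0.3, 2.0]
gripper_width: -0.2
```

```bash
python3 -m crank '{"delta_pos": [[0,0.001,0],[0,0.001,0],[0,0,0],[0,0,0]], "twist": [0,0,0,0]}'
```

```text
clock: 13.7
position: [567.7, -168.2, 173.3]
ee_rot: [0.746, 0.666, -0.003, -0.003]
contact_force: [-9.9, 1.4, 4.0]
gripper_width: -0.2
```

```bash
python3 -m crank '{"delta_pos": [[0,0.001,0],[0,0.001,0],[0,0,0],[0,0,0]], "twist": [0,0,0,0]}'
```

```text
clock: 14.03
position: [568.2, -168.3, 173.3]
ee_rot: [0.746, 0.665, -0.004, -0.005]
contact_force: [-12.3, 2.6, 6.2]
gripper_width: -0.2
```

```bash
python3 -m crank '{"delta_pos": [[0,0.001,0],[0,0,0],[0,0,0],[0,0,0],[0,0,0],[0,0,0],[0,0,0],[0,0,0]], "twist": [0,0,0,0,0,0,0,0]}'; python3 - <<'E'
from h import *
for n in ("wrist","side","top"):
    p,d=imaging.get_image(n); cv2.imwrite(f"pics/{n}7.png",p)
p=cv2.imread('pics/side7.png')[170:300,230:350]; cv2.imwrite('pics/side7c.png',cv2.resize(p,None,fx=4.5,fy=4.5))
E
```

```text
clock: 14.7
position: [568.4, -168.3, 173.2]
ee_rot: [0.746, 0.665, -0.005, -0.005]
contact_force: [-15.4, 4.1, 7.4]
gripper_width: -0.1
```

View pics/wrist7.png

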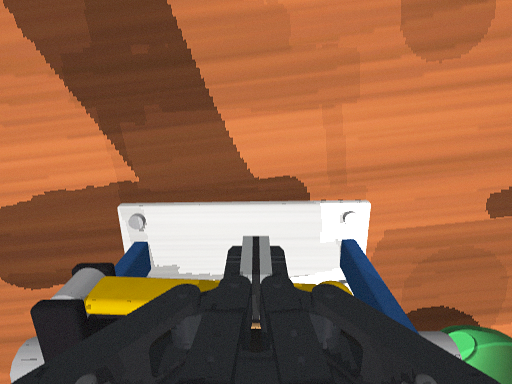

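View pics/side7c.png

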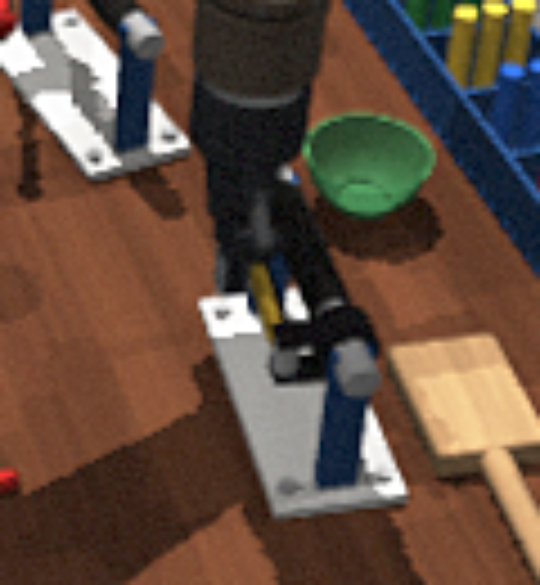

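View pics/top7.png

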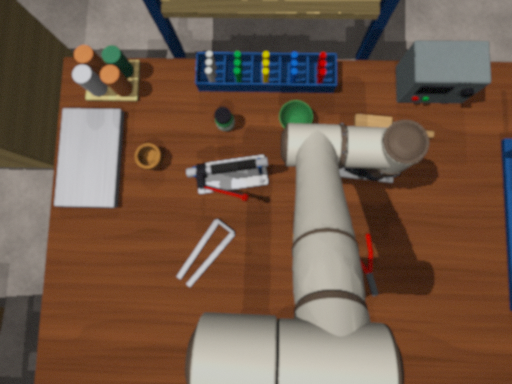

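The yellow lever is parallel to its bar, seen at (90–350, 290) in the wrist view. The force is about 16 N and rises steeply, so it's at the stop. The red lever is at rest at (205–247, 190–197), and the loose things in view are where they were. I'm handing in.

```bash
python3 -c "
from bench import job_done,arm
print(job_done()); s=arm.read_state(); print(s['clock'],s['contact_force'],s['position'])"
```

```text
the job is handed in; nothing more can be done
None
the job is handed in; nothing more can be done
```

I checked both brake handles with the shut fingers, pushing only on the outer faces, and handed the job in at about 15 s of the 58 s. No verdict was reported.

- **Red lever:** I pushed it to its stop, where the force rose from 9 to about 15 N in under 1 mm of travel. I held it there for about 1.5 s, then backed off. In the top picture it returned to exactly where it started.
- **Yellow lever:** I pushed it to its stop and handed in while holding it. The last reading was about 16 N sideways (17–18 N in total). The wrist picture shows the lever parallel to its bar, with the fingers outside it.
- **Loose things:** I judged these by eye only. In the last top picture the tongs, bowl, jar and mould stand where they did. The arm hides the tumbler and parts of the pliers and paddle there. The tumbler's spot was last seen in earlier wrist views, and nothing I did came near it.
- **Limits of the checks:** Lever angles can't be read directly, so the stops are inferred from the force rise, the tool position (within about 5 mm of prediction for yellow) and the pictures. No check failed or disagreed. The reading after hand-in was refused, so the final second is not confirmed.

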